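Roll the long cartridge onto the loading line

TASK

The long metal resin cartridge lies on the loading board beside the dark loading line. Push its top sideways with your fingertips so that it rolls over the board, neither dragged nor picked up, until it rests centred on the line and along it, about midway along the line. Leave the short cartridge and everything else round the board where it is.

Things in the scene. Friction and masses are not known exactly. Their poses are not given: they have to be found in the camera images.
- board: fixed loading board flat on the bench: white laminate, 170 mm (its x) by 310 mm (its y), top face 10 mm above the bench; a wooden lip 10 mm wide and 6 mm high stands on the face along the two short edges (at its y = -150 and +150 mm). Origin: centre of its underside. Small loose things stand on the bench close past its +x edge and past its +y lip.
- line_mid (a point): middle of the dark loading line, 4 mm wide and 164 mm long, on the board's top face; the line runs along this frame's x (parallel to the board's short edges), the cartridges roll along its y; the frame is parallel to the board's
- long_cartridge: loose aluminium cylinder, 28 mm diameter, 110 mm long, about 0.12 kg, lying on the board parallel to the line within 0.08 rad, its centre 70 to 110 mm to either side of it. Origin: its centre, on the axis, 14 mm above the board's face; x is its axis, y and z turn as it rolls (z up at the start). Friction about 0.3 on board and fingers. Rolls easily; let go at 20 mm/s it stops within about 2 mm.
- short_cartridge: the same kind of cylinder, 28 mm in diameter but only 60 mm long, on the other side of the line, 70 to 110 mm from it; to be left alone. Origin: its centre; x is its axis
- cast: loose white plaster cast of a jaw, 50 x 60 x 36 mm, beside the board; origin: centre of its underside; to be left alone
- bur_block: loose aluminium block with upright burs, 32 x 68 x 47 mm, beside the board; origin: centre of its underside; to be left alone
- round_box: loose round cream plastic box, 56 mm in diameter, 35 mm high, beside the board; origin: centre of its underside; to be left alone

How it is judged (in metres and radians):
On the way:
1. the long cartridge has rolled at least a third of a turn about its axis (angle between long_cartridge's own z axis and vertical above 2.1 rad).
At the end, for the whole second after the job is handed in: the long cartridge lies at rest on the board, its centre within 6 mm of the line sideways and within 35 mm of the line's middle lengthways, its axis within 0.1 rad of the line; the short cartridge is within 12 mm and the things beside the board within 15 mm of where they started (y of long_cartridge in the frame of line_mid between -0.006 and 0.006 m and x of long_cartridge in the frame of line_mid between -0.035 and 0.035 m and angle between the x axis of long_cartridge and the x axis of line_mid, either way round below 0.1 rad and height (world z) of long_cartridge between 0.021 and 0.027 m and linear speed of long_cartridge below 0.01 m/s and distance of short_cartridge from where it was at the start of the episode below 0.012 m and distance of each of cast, bur_block, round_box from where it was at the start of the episode below 0.015 m); the robot touches nothing.
It fails at once if the long cartridge is lifted more than 8 mm off the board (height (world z) of long_cartridge above 0.032 m).
It fails at once if the short cartridge is moved by more than 12 mm (distance of short_cartridge from where it was at the start of the episode above 0.012 m).
It fails at once if a thing beside the board is moved by more than 15 mm (distance of any of cast, bur_block, round_box from where it was at the start of the episode above 0.015 m).
It also fails if it takes over 42 s, if anything falls off the work surface, if the arm or the gripper's body presses on something with over 40 N, if the wrist force passes 120 N, or if a joint passes its speed limit or range.

ROBOT

A 6-joint arm with a two-finger parallel gripper is mounted at the origin on a cart in front of the work surface, level with it; the furniture and walls round the work are solid. World frame = base frame: x ahead of the robot, y to its left, z up, the work surface at z = 0. Lengths are in mm, angles in rad, forces in N, time in s.
With the tool pointing down it reaches from about 350 to 875 mm from the base axis. Payload 4.2 kg.
Tool frame: the origin (TCP) lies at the very end of the fingers, on their centre line; the grasp point (between the pads) lies 19 mm behind it; z points along the fingers, y is the line along which they close (so a half turn about z gives the same grasp; the last joint's range is limited). The gripper opens to 85 mm and grips with 20 to 120 N. Pads are 22 mm wide; open, the fingers measure 114 mm over their backs; the gripper's body (76 mm by 85 mm) begins 54 mm behind the grasp point. The pads swing forward as they close: fully open they stand 13 mm farther back than shut.
Start: joints at [1.467, 0.385, 0.008, 0, -1.194, -0.259], TCP at [221.775, 584.307, 231.312] pointing down, gripper open.
Joint ranges: [-3.14, 3.14], [-1.21, 2.06], [-1.07, 1.41], [-3.16, 2.05], [-2.99, -0.16], [-3.1, 3.1]. Speed limits (rad/s): [2.79, 2.79, 3.14, 3.14, 3.14, 3.14].

INTERFACE

Orientations are given as a unit quaternion [x, y, z, w].
In Python, from bench import read_state, get_image, camera_model, job_done gives the robot as it stands.
- The arm moves only by the shell command python3 -m handwheel 'ROWS'. ROWS is JSON, a list of rows, each a list of 7 numbers: the shift along the tool's x, y, z in m, then the turn, a rotation vector about the tool's x, y, z in rad, then the gripper's target within -1 to 1 (fully open at 1, half-way at 0, shut at -1). In form: [[dx, dy, dz, wx, wy, wz, jaw], ...]. A call has 1 to 10 rows; each row is the pose to reach, as a shift and turn from the pose commanded when the call began, along the tool's axes at that moment; what a row does not reach only later rows make up. A row lasts 1/8 s, in which the tool goes at most 62.5 mm and 10.7 degrees, less where a joint would pass 70% of its speed; a pose out of reach is approached as far as the arm can. A call with a gripper value outside its range is refused whole. The fingers move at their own pace and stop on an object; the grip force is fixed at half the most. Time passes only in rows, so rows that repeat a pose let the fingers close. It gives the time, the measured TCP pose, the force, the opening and the grip force at its end, in the units of the state.
- read_state(): the state, without advancing time (a new reading comes with each control period).
- get_image(name): name is "scene" or "top" or "wrist"; returns (picture, depth): 400x640x3 uint8, blue, green, red; 400x640 float32, mm along the optical axis (not along the pixel's ray), 0 where there is no reading.
- camera_model(name): a dict with "K" (3x3 intrinsics, pixels), "rvec" (rotation vector, rad) and "tvec" (3), from world to camera coordinates, as OpenCV has them; the wrist camera has in their place "hand_eye" (4x4, takes a point from camera to tool coordinates, whose origin is the TCP and whose axes are the flange's). Camera axes: x right, y down, z forward; pixel columns grow to the right and rows downward; lengths in mm; the calibration is good to about 2 mm. A picture is of the moment at which its call begins: read the wrist's pose just before it. camera_model takes no time and is no camera call.
- job_done(): hands the job in; it is judged then, once.
The state is a dict: "clock": time; "joints": joint angles; "joint_vel": joint speeds; "joint_efforts": joint torques, N m; "position": TCP position; "ee_rot": TCP orientation; "contact_force": force on the tool from outside, world axes, zero at the start; "wrist_torque": the same for the moment, N m; "gripper_width": finger opening in mm; "grasp_force": force on a finger pad.
Only numpy, scipy, OpenCV 4.12 (cv2) and the standard library are available. Lean on these libraries where they do the work, as an engineer would, in place of code of your own. Each camera call takes 0.05 s, during which the arm holds its last target. There are 200 camera calls.

## Working session

There is one attempt and no reset: what is moved stays moved. The work goes in short steps, Python scripts to look and compute and a shell command to move; the robot and the scene stay as the last step left them, time stands still between calls to the robot, and variables do not carry over. Pictures are saved under pics/ and viewed, at most 10 in all, crops included, and the job is handed in when it is done.

```bash
mkdir -p pics; ls; python3 - <<'E'
from bench import *
import cv2,numpy as np
s=read_state();print(s)
for n in("top","scene"):
    im,d=get_image(n);cv2.imwrite(f"pics/{n}0.png",im);np.save(f"pics/{n}0.npy",d)
    print(n,camera_model(n))
E
```

```text
pics
{'clock': 0.0, 'joints': array([ 1.46660344e+00,  3.85535426e-01,  6.60807007e-03, -5.42406485e-04,
       -1.19397390e+00, -2.58562167e-01]), 'joint_vel': array([-0.00062708,  0.00202337, -0.00050058, -0.00082155, -0.00058649,
       -0.00075828]), 'joint_efforts': array([-1.38345647e-03, -3.92285514e+01,  1.88399917e+01,  4.18627292e+00,
       -4.62821452e-03, -4.43983623e-06]), 'position': array([221.56666116, 583.77528879, 230.22093887]), 'ee_rot': array([ 9.83577511e-01, -1.80482985e-01, -1.70166002e-04,  1.06876926e-03]), 'contact_force': array([-0.58476435,  0.68764297, -0.78168385]), 'wrist_torque': array([-0.01618532, -0.03257894, -0.02364938]), 'grasp_force': 0.0, 'gripper_width': 85.14049448011936}
top {'K': array([[498.36804199,   0.        , 318.96796807],
       [  0.        , 498.36804199, 206.40076417],
       [  0.        ,   0.        ,   1.        ]]), 'rvec': array([ 2.15002015, -2.13507739,  0.16450376]), 'tvec': array([327.97179459, 547.51273726, 876.53065435])}
scene {'K': array([[485.57146106,   0.        , 318.25051995],
       [  0.        , 485.57146106, 191.99370998],
       [  0.        ,   0.        ,   1.        ]]), 'rvec': array([ 1.93200043, -0.6335047 ,  0.4188986 ]), 'tvec': array([-210.03988458,  301.84949146,  426.42211047])}
```

View pics/top0.png

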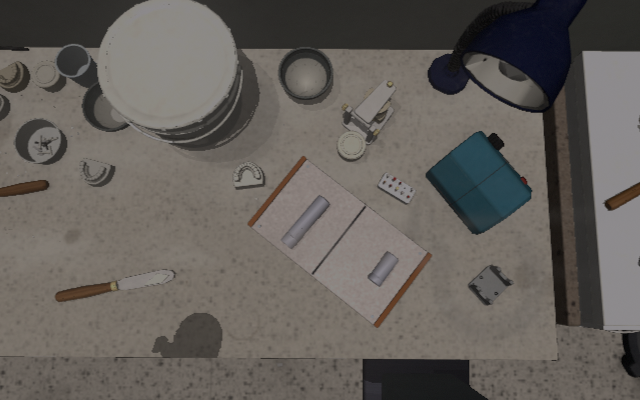

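The top view shows the board with corners near (304,157), (431,253), (377,325), (249,224). The line runs (364,207)–(315,272), the long cartridge lies around (306,222) and the short one around (383,268). Next I convert these pixels to positions.

```bash
cat > h.py <<'E'
import numpy as np,cv2
from bench import *
from scipy.spatial.transform import Rotation as R
def topix(P,n="top"):
    c=camera_model(n);return cv2.projectPoints(np.float64(P).reshape(-1,3),c["rvec"],c["tvec"],c["K"],None)[0].reshape(-1,2)
def plane(uv,z,n="top"):
    c=camera_model(n);Rm=cv2.Rodrigues(c["rvec"])[0];C=-Rm.T@c["tvec"]
    uv=np.float64(uv).reshape(-1,2)
    d=(Rm.T@np.linalg.inv(c["K"])@np.c_[uv,np.ones(len(uv))].T).T
    return C+d*((z-C[2])/d[:,2])[:,None]
def cloud(d,n="top"):
    c=camera_model(n);Rm=cv2.Rodrigues(c["rvec"])[0]
    v,u=np.mgrid[:400,:640]
    p=np.stack([u,v,np.ones_like(u)],-1).reshape(-1,3)@np.linalg.inv(c["K"]).T*d.reshape(-1,1)
    return ((p-c["tvec"])@Rm).reshape(400,640,3)
E
python3 - <<'E'
from h import *
im=cv2.imread("pics/top0.png");d=np.load("pics/top0.npy")
X=cloud(d)
np.set_printoptions(precision=1,suppress=True)
print("corners",plane([[304,157],[431,253],[377,325],[249,224]],16))
print("line ends",plane([[364,207],[315,272]],10))
for nm,(u,v) in dict(board=(340,200),bench=(240,300),long=(306,222),short=(383,268),cast=(248,177),bur=(397,188),box=(351,145)).items(): print(nm,X[v,u])
# cartridge points by depth
for nm,(u0,u1,v0,v1) in dict(long=(275,335,190,255),short=(362,404,245,292)).items():
    q=X[v0:v1,u0:u1].reshape(-1,3);q=q[(q[:,2]>28)&(q[:,2]<46)]
    r=cv2.minAreaRect(q[:,:2].astype(np.float32));print(nm,len(q),r,q[:,:2].mean(0),q[:,2].max())
c=im[140:340,230:450];cv2.imwrite("pics/crop.png",cv2.resize(c,None,fx=3.0,fy=3.0,interpolation=cv2.INTER_CUBIC))
E
```

```text
corners [[645.1 361.2  16. ]
 [462.6 121.9  16. ]
 [330.6 224.2  16. ]
 [514.7 463.3  16. ]]
line ends [[549.5 245.9  10. ]
 [426.  338.3  10. ]]
board [562.5 291.7  11. ]
bench [373.3 478.4  -0.4]
long [516.5 355.4  38. ]
short [433.4 214.9  38.9]
cast [603.3 466.6  24.1]
bur [580.1 187.9  44.8]
box [664.3 272.   34.4]
long 833 ((518.907958984375, 358.495361328125), (26.5578556060791, 111.04037475585938), 49.944671630859375) [518.  358.5] 41.954430885333736
short 481 ((432.51824951171875, 214.15518188476562), (26.65304183959961, 60.88751983642578), 53.554420471191406) [432.6 214.8] 44.53152380885685
```

View pics/crop.png

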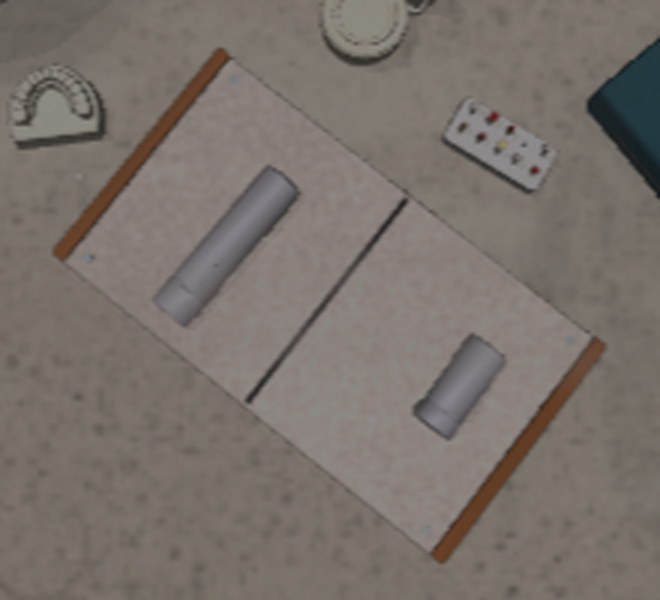

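View pics/scene0.png

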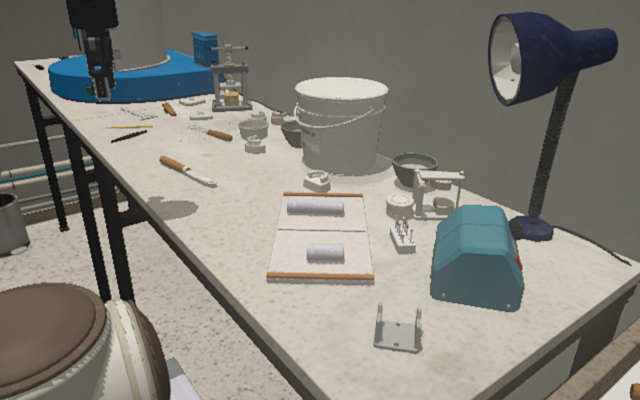

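The crop confirms the layout: line ends at crop pixels (404,202) and (249,400), nothing on the board behind the long cartridge up to the lip. My plan is to set both fingertips behind the cartridge, spread along its axis, and push it slowly towards the line.

```bash
cat >> h.py <<'E'
def toolshift(target,yaw_y=None):
    s=read_state();r=R.from_quat(s["ee_rot"]);return r.inv().apply(np.array(target)-s["position"])
E
python3 - <<'E'
from h import *
np.set_printoptions(precision=4,suppress=True)
im=cv2.imread("pics/top0.png");g=cv2.cvtColor(im,6)
m=np.zeros_like(g);cv2.line(m,(363,209),(315,271),255,9)
v,u=np.nonzero((g<95)&(m>0));print(len(u),np.percentile(g[m>0],[5,20,50]))
w=np.clip(np.median(g[m>0])-g[v,u],0,None).astype(float)
P=plane(np.c_[u,v],10)[:,:2]
vx,vy,x0,y0=cv2.fitLine(P.astype(np.float32),cv2.DIST_HUBER,0,.01,.01).ravel()
a=np.array([vx,vy]);a*=np.sign(a[0]);c0=np.array([x0,y0])
E=plane([[364.7,207.3],[313,273.3]],10)[:,:2];mid=c0+a*((E-c0)@a).mean()
print("line ang",np.degrees(np.arctan2(a[1],a[0])),"mid",mid,"len",np.linalg.norm(E[0]-E[1]))
b=np.array([-a[1],a[0]])
for n,q in(("long",[518.5,358.5]),("short",[432.5,214.5])):
    print(n,(q-mid)@a,(q-mid)@b)
r=np.array([518.5,358.5])-mid
T=mid+a*(r@a)+b*(r@b+46);print("T",T,"shift",toolshift([*T,160]), R.from_quat(read_state()["ee_rot"]).as_matrix())
E
```

```text
175 [ 61.1  99.  130. ]
line ang -37.852245 mid [486.9814 294.2564] len 158.79668047777176
long -14.534615510776963 70.0671518523286
short 5.9224804698672635 -96.40658991746204
T [546.7269 394.8214] shift [371.0556  61.1496  70.4997] [[ 0.9349 -0.355  -0.0006]
 [-0.355  -0.9349 -0.0018]
 [ 0.0001  0.0019 -1.    ]]
```

```bash
python3 -m handwheel '[[0.371,0.061,0.070,0,0,-1.273,0],[0.371,0.061,0.070,0,0,-1.273,0],[0.371,0.061,0.070,0,0,-1.273,0],[0.371,0.061,0.070,0,0,-1.273,0],[0.371,0.061,0.070,0,0,-1.273,0],[0.371,0.061,0.070,0,0,-1.273,0],[0.371,0.061,0.070,0,0,-1.273,0],[0.371,0.061,0.070,0,0,-1.273,0],[0.371,0.061,0.070,0,0,-1.273,0],[0.371,0.061,0.070,0,0,-1.273,0]]'
python3 - <<'E'
from h import *
s=read_state();im,d=get_image("wrist");cv2.imwrite("pics/w1.png",im);np.save("pics/w1.npy",d);np.savez("pics/w1s",p=s["position"],q=s["ee_rot"])
print(R.from_quat(s["ee_rot"]).as_matrix().round(4),camera_model("wrist"))
E
```

```text
clock: 1.35
position: [546.1, 396.5, 161.7]
ee_rot: [0.898, 0.44, 0.0, -0.0]
contact_force: [-0.2, 0.1, -0.2]
gripper_width: 42.9
grasp_force: 0.0
[[ 6.131e-01  7.900e-01  2.000e-04]
 [ 7.900e-01 -6.131e-01  4.000e-04]
 [ 5.000e-04 -1.000e-04 -1.000e+00]] {'K': array([[293.12690873,   0.        , 321.25010128],
       [  0.        , 293.12690873, 198.10303227],
       [  0.        ,   0.        ,   1.        ]]), 'hand_eye': array([[ 1.07437058e-03, -9.53154204e-01, -3.02482907e-01,
         7.62254532e+01],
       [ 9.99999339e-01,  1.14813604e-03, -6.60560319e-05,
         7.59521615e-01],
       [ 4.10253110e-04, -3.02482636e-01,  9.53154807e-01,
        -1.41426325e+02],
       [ 0.00000000e+00,  0.00000000e+00,  0.00000000e+00,
         1.00000000e+00]])}
```

View pics/w1.png

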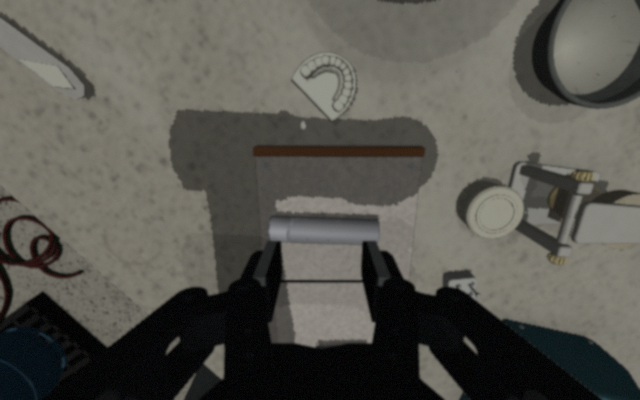

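The wrist view shows the cartridge at columns 270–380, row 229, the lip at row 151 and the line at row 281 between the fingers. Now I measure these in the tool frame.

```bash
cat >> h.py <<'E'
def wmeas(im,d,s,cols,rows_line,box,zt=24):
    c=camera_model("wrist");H=c["hand_eye"];K=c["K"];r=R.from_quat(s["ee_rot"]);p=s["position"]
    v,u=np.mgrid[:400,:640]
    P=np.stack([u,v,np.ones_like(u)],-1).reshape(-1,3)@np.linalg.inv(K).T
    T=lambda X:X@H[:3,:3].T+H[:3,3]
    X=(r.apply(T(P*d.reshape(-1,1)))+p).reshape(400,640,3)
    g=cv2.cvtColor(im,6).astype(float)
    def onplane(uv,z):
        D=r.apply((np.c_[uv,np.ones(len(uv))]@np.linalg.inv(K).T)@H[:3,:3].T);C=r.apply(H[:3,3])+p
        return C+D*((z-C[2])/D[:,2])[:,None]
    # line: darkest centroid per column
    uv=[]
    for k in range(*cols):
        col=g[rows_line[0]:rows_line[1],k];w=np.clip(np.median(col)-15-col,0,None)
        if w.sum()>10: uv.append([k,(w*np.arange(*rows_line)).sum()/w.sum()])
    L=onplane(np.array(uv),10)
    u0,u1,v0,v1=box;q=X[v0:v1,u0:u1].reshape(-1,3);q=q[(q[:,2]>28)&(q[:,2]<44)]
    return L,q,X
E
python3 - <<'E'
from h import *
np.set_printoptions(precision=2,suppress=True)
im=cv2.imread("pics/w1.png");d=np.load("pics/w1.npy");z=np.load("pics/w1s.npz");s=dict(position=z["p"],ee_rot=z["q"])
L,q,X=wmeas(im,d,s,(300,350),(272,291),(262,388,205,248))
r=R.from_quat(s["ee_rot"])
Lt=r.inv().apply(L-s["position"]);qt=r.inv().apply(q-s["position"])
print("line tool",len(Lt),np.polyfit(Lt[:,1],Lt[:,0],1),Lt[:,2].mean())
rc=cv2.minAreaRect(qt[:,:2].astype(np.float32));print("cart",rc,qt.mean(0),q[:,2].max())
hi=qt[q[:,2]>q[:,2].max()-4]; print("axis fit",np.polyfit(hi[:,1],hi[:,0],1),"mid y",(qt[:,1].min()+qt[:,1].max())/2)
for u,v in((340,151),(330,190),(266,265),(372,265),(256,320),(300,330)):print((u,v),r.inv().apply(X[v,u]-s["position"]),X[v,u,2])
E
```

```text
line tool 50 [   0.   -116.81] 151.6685922768202
cart ((-47.281890869140625, 3.7338027954101562), (26.645071029663086, 111.02898406982422), 1.8570915460586548) [-44.21   2.43 127.25] 38.5197241788876
axis fit [ -0.03 -46.4 ] mid y 3.573090445360542
(340, 151) [ 33.27  19.09 146.86] 14.877634924589444
(330, 190) [ -8.2    9.86 152.59] 9.127458228473671
(266, 265) [  9.97 -23.22 -28.84] 190.56781843097022
(372, 265) [  9.65  22.96 -28.19] 189.91918595057476
(256, 320) [ 16.63 -18.18 -70.9 ] 232.63308512129333
(300, 330) [-185.67  -25.04  151.11] 10.526796818788398
```

Wrist and top views agree: the cartridge is 70 mm from the line, and the lip is where it should be. The tool axes are parallel to the line, with the line at tool x = -117. I descend behind the cartridge.

```bash
python3 -m handwheel '[[0,0.004,0.05,0,0,0,0],[0,0.004,0.10,0,0,0,0],[0,0.004,0.13,0,0,0,0],[0,0.004,0.146,0,0,0,0],[0,0.004,0.146,0,0,0,0],[0,0.004,0.146,0,0,0,0],[0,0.004,0.146,0,0,0,0]]'
python3 - <<'E'
from h import *
im,d=get_image("wrist");cv2.imwrite("pics/w2.png",im)
E
```

```text
clock: 2.28
position: [550.8, 394.0, 17.1]
ee_rot: [0.898, 0.44, 0.001, -0.001]
contact_force: [-0.3, -0.6, -0.1]
gripper_width: 43.1
grasp_force: 0.0
```

View pics/w2.png

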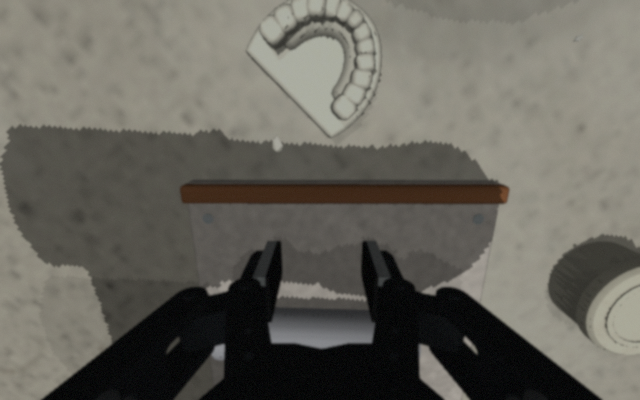

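The fingers stand in the gap between lip (row 193) and cartridge, free of both, with no contact force. I start a slow push along tool -x.

```bash
python3 -m handwheel '[[-0.006,0,0,0,0,0,0],[-0.012,0,0,0,0,0,0],[-0.016,0,0,0,0,0,0],[-0.018,0,0,0,0,0,0],[-0.020,0,0,0,0,0,0],[-0.022,0,0,0,0,0,0],[-0.024,0,0,0,0,0,0],[-0.026,0,0,0,0,0,0],[-0.028,0,0,0,0,0,0],[-0.030,0,0,0,0,0,0]]'
python3 -m handwheel '[[-0.002,0,0,0,0,0,0],[-0.004,0,0,0,0,0,0],[-0.006,0,0,0,0,0,0],[-0.008,0,0,0,0,0,0],[-0.010,0,0,0,0,0,0],[-0.012,0,0,0,0,0,0],[-0.014,0,0,0,0,0,0],[-0.016,0,0,0,0,0,0],[-0.018,0,0,0,0,0,0],[-0.020,0,0,0,0,0,0]]'
python3 - <<'E'
from h import *
im,d=get_image("top");cv2.imwrite("pics/t2.png",cv2.resize(im[140:340,230:450],None,fx=3,fy=3));im,d=get_image("wrist");s=read_state()
cv2.imwrite("pics/w3.png",im)
E
```

```text
clock: 3.58
position: [531.6, 369.3, 15.3]
ee_rot: [0.898, 0.44, -0.0, 0.0]
contact_force: [0.7, 0.3, -0.3]
gripper_width: 42.6
grasp_force: 0.0
clock: 4.82
position: [519.4, 353.6, 15.3]
ee_rot: [0.898, 0.44, -0.0, -0.0]
contact_force: [-0.3, 0.2, 0.7]
gripper_width: 42.4
grasp_force: 0.0
```

View pics/t2.png

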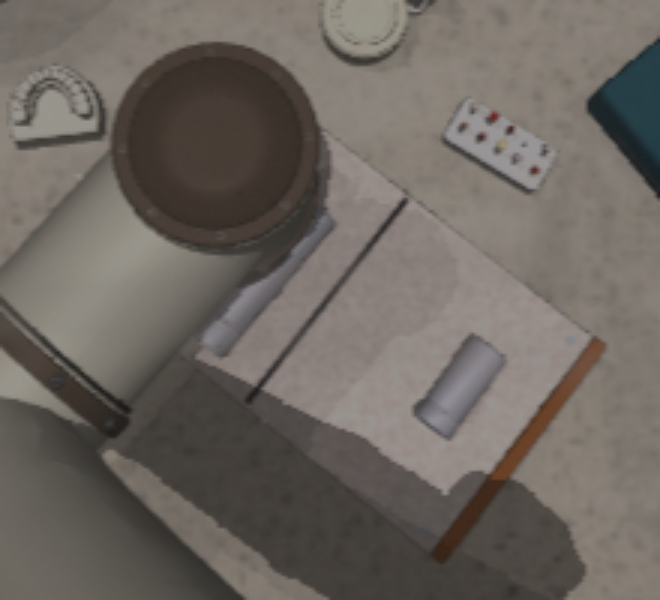

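The top view shows the cartridge rolled ahead of the fingers. Its front edge runs about (333,225)–(228,352), roughly 28 mm from the line. That matches the expected 41 mm for its centre, so I continue.

```bash
python3 -m handwheel '[[-0.002,0,0,0,0,0,0],[-0.004,0,0,0,0,0,0],[-0.006,0,0,0,0,0,0],[-0.008,0,0,0,0,0,0],[-0.010,0,0,0,0,0,0],[-0.012,0,0,0,0,0,0],[-0.014,0,0,0,0,0,0],[-0.016,0,0,0,0,0,0],[-0.018,0,0,0,0,0,0],[-0.020,0,0,0,0,0,0]]'
python3 -m handwheel '[[-0.002,0,0,0,0,0,0],[-0.004,0,0,0,0,0,0],[-0.006,0,0,0,0,0,0],[-0.008,0,0,0,0,0,0],[-0.010,0,0,0,0,0,0],[-0.0115,0,0,0,0,0,0],[-0.013,0,0,0,0,0,0],[-0.014,0,0,0,0,0,0],[-0.015,0,0,0,0,0,0],[-0.0155,0,0,0,0,0,0]]'
python3 - <<'E'
from h import *
im,d=get_image("top");cv2.imwrite("pics/t3full.png",im);cv2.imwrite("pics/t3.png",cv2.resize(im[180:300,280:400],None,fx=5,fy=5,interpolation=cv2.INTER_CUBIC))
np.save("pics/t3.npy",d)
E
```

```text
clock: 6.18
position: [507.1, 337.8, 15.3]
ee_rot: [0.898, 0.44, 0.0, 0.0]
contact_force: [-0.1, -0.0, 0.3]
gripper_width: 42.6
grasp_force: 0.0
clock: 7.42
position: [497.7, 325.6, 15.3]
ee_rot: [0.898, 0.44, 0.0, -0.0]
contact_force: [-0.3, -0.3, 0.1]
gripper_width: 42.6
grasp_force: 0.0
```

View pics/t3.png

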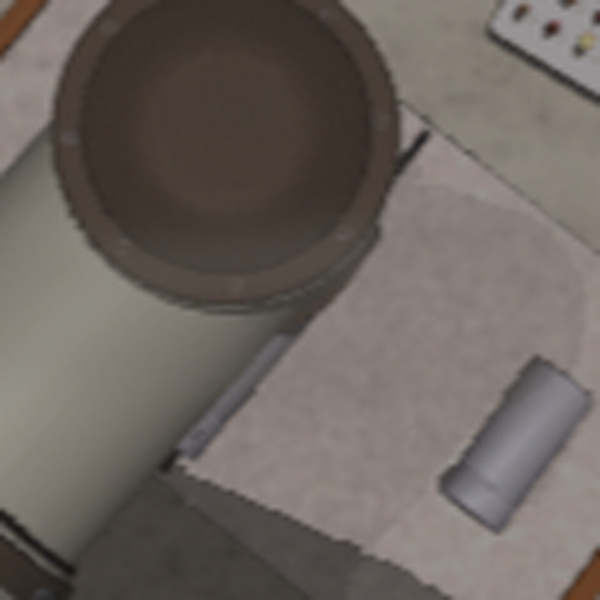

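The front edge, about (195,458)–(375,242), is now past the line by 7–10 mm, so the centre is about 5 mm short. I push 5 mm more, then back off, rise and look.

```bash
python3 -m handwheel '[[-0.0015,0,0,0,0,0,0],[-0.003,0,0,0,0,0,0],[-0.004,0,0,0,0,0,0],[-0.005,0,0,0,0,0,0],[-0.0055,0,0,0,0,0,0],[-0.0055,0,0,0,0,0,0],[-0.0055,0,0,0,0,0,0],[0.005,0,0,0,0,0,0],[0.02,0,0,0,0,0,0],[0.025,0,0,0,0,0,0]]'
python3 -m handwheel '[[0.005,0,-0.05,0,0,0,0],[0.01,0,-0.11,0,0,0,0],[0.025,0,-0.145,0,0,0,0],[0.025,0,-0.145,0,0,0,0],[0.025,0,-0.145,0,0,0,0],[0.025,0,-0.145,0,0,0,0],[0.025,0,-0.145,0,0,0,0]]'
python3 - <<'E'
from h import *
s=read_state();im,d=get_image("wrist");cv2.imwrite("pics/w4.png",im);np.save("pics/w4.npy",d);np.savez("pics/w4s",p=s["position"],q=s["ee_rot"])
E
```

```text
clock: 8.72
position: [513.9, 346.5, 15.3]
ee_rot: [0.898, 0.44, 0.001, -0.0]
contact_force: [-0.7, -0.2, 0.5]
gripper_width: 42.6
grasp_force: 0.0
clock: 9.6
position: [527.9, 364.6, 159.0]
ee_rot: [0.898, 0.439, -0.001, 0.0]
contact_force: [-0.4, -0.1, 0.2]
gripper_width: 42.7
grasp_force: 0.0
```

View pics/w4.png

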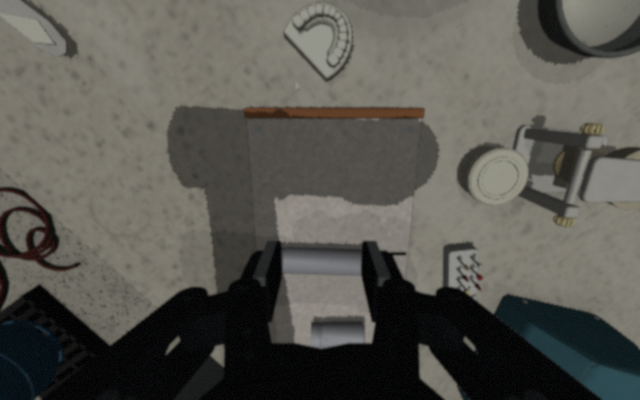

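The cartridge now lies over the line (rows 249–273), the line showing at (398,253). The fingers hide part of it, so I clear the arm away and measure with the top camera.

```bash
python3 -m handwheel '[[-0.015,-0.376,-0.07,0,0,0,0],[-0.015,-0.376,-0.07,0,0,0,0],[-0.015,-0.376,-0.07,0,0,0,0],[-0.015,-0.376,-0.07,0,0,0,0],[-0.015,-0.376,-0.07,0,0,0,0],[-0.015,-0.376,-0.07,0,0,0,0],[-0.015,-0.376,-0.07,0,0,0,0],[-0.015,-0.376,-0.07,0,0,0,0]]'
python3 - <<'E'
from h import *
im,d=get_image("top");cv2.imwrite("pics/t5.png",cv2.resize(im[140:340,230:450],None,fx=3,fy=3,interpolation=cv2.INTER_CUBIC))
X=cloud(d);mid=np.array([486.98,294.26]);t=np.radians(-37.6);a=np.array([np.cos(t),np.sin(t)]);b=np.array([-a[1],a[0]])
q=X[195:285,300:372].reshape(-1,3);q=q[(q[:,2]>28)&(q[:,2]<46)]
rc=cv2.minAreaRect(q[:,:2].astype(np.float32));r=np.array(rc[0])-mid;print(rc,len(q),r@a,r@b)
E
```

```text
clock: 10.65
position: [221.8, 583.9, 229.8]
ee_rot: [0.898, 0.44, -0.0, 0.0]
contact_force: [-0.4, -0.5, 0.5]
gripper_width: 42.5
grasp_force: 0.0
((448.6758728027344, 274.009521484375), (104.85266876220703, 110.72762298583984), 50.49214553833008) 868 -17.99223174315835 -39.41532236778712
```

View pics/t5.png

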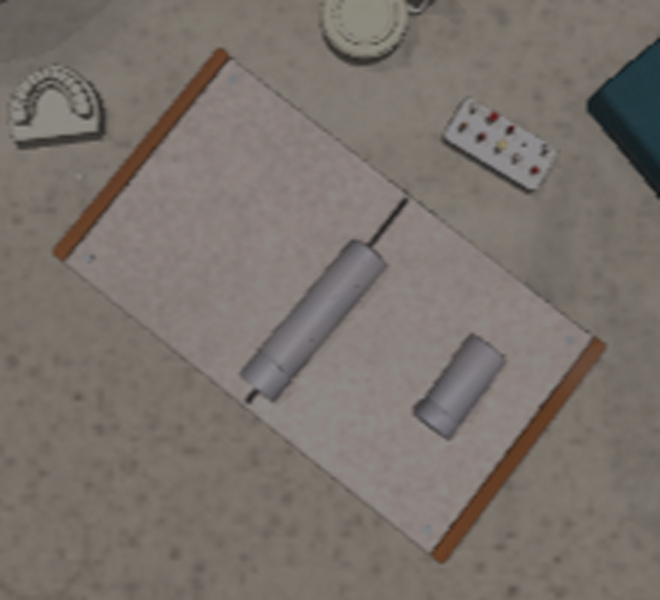

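The cartridge lies along the line, which emerges at both ends near (375,240) and (250,398). My mask also caught the short cartridge, so I recompute without it.

```bash
python3 - <<'E'
from h import *
im,d=get_image("top")
X=cloud(d);mid=np.array([486.98,294.26]);t=np.radians(-37.85);a=np.array([np.cos(t),np.sin(t)]);b=np.array([-a[1],a[0]])
q=X[195:285,300:372].reshape(-1,3);q=q[(q[:,2]>28)&(q[:,2]<46)];q=q[abs((q[:,:2]-mid)@b)<40]
rc=cv2.minAreaRect(q[:,:2].astype(np.float32));r=np.array(rc[0])-mid;print(rc,len(q),r@a,r@b)
s=X[240:295,360:405].reshape(-1,3);s=s[(s[:,2]>28)&(s[:,2]<46)];s=s[(s[:,:2]-mid)@b<-60];print("short",cv2.minAreaRect(s[:,:2].astype(np.float32)))
# image-based: silhouette midline vs exposed line, mm at z=10 / 24
print("line upper, lower", [((p[:2]-mid)@a,(p[:2]-mid)@b) for p in plane([[230+390/3,140+220/3],[230+251/3,140+397/3]],10)])
print("silh ends mid", [((p[:2]-mid)@a,(p[:2]-mid)@b) for p in plane([[230+368/3,140+252/3],[230+259/3,140+388/3]],24)])
E
```

```text
((473.39349365234375, 303.9394836425781), (27.25499725341797, 110.83020782470703), 50.53589630126953) 844 -16.667471029105172 -0.6935184321858852
short ((433.0755615234375, 213.91598510742188), (26.689041137695312, 61.612876892089844), 52.66445541381836)
line upper, lower [(np.float64(64.64640765310122), np.float64(-1.2321065268544813)), (np.float64(-77.22006049512378), np.float64(-1.04110522737986))]
silh ends mid [(np.float64(37.9451775936808), np.float64(-3.0066574576791614)), (np.float64(-70.03089997325364), np.float64(-1.781452018627225))]
```

```bash
python3 -c "
from bench import *
print(job_done())"
```

```text
the job is handed in; nothing more can be done
None
```

I rolled the long cartridge about 70 mm onto the loading line and handed the job in. By the last top view its centre is within about 3 mm of the line and 17 mm from the line's middle, with its axis about 0.03 rad off. The short cartridge measured unmoved, the other things looked unmoved in the picture, and the arm is clear. I did not measure the roll angle; 70 mm of rolling works out to about 5 rad.

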